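# Stand a tipped handset back in its charging cradle and press it home

### The job

One of the handsets has tipped forward in its charging cradle and is not charging. Push it up with the fingertips and over until it leans on its back rest like its neighbour, press down on its top end until its foot is fully home on the contacts, and let go. Only push it: do not grip it or lift it out of the cradle, and leave the neighbouring handset and everything else on the desk where they are.

Things in the scene. Friction and masses are not known exactly. Their poses are not given: they have to be found in the camera images.
- handset: the tipped handset: dark handheld terminal, a slab 150 mm long, 70 wide, 24 thick, 0.2 to 0.33 kg, loose. Its foot is in the well of its cradle; at the start it leans about 26 degrees towards the cradle's open front, on the horns of the front wall. Origin: centre of its foot end face. Own z from foot to top end, y across its width, -x out of its screen and keypad side
- handset_top (a point): centre of the handset's top end face (70 x 24 mm), 150 mm from the foot. In the cradle's frame (x, z) it is near (-0.051, 0.175) m at the start, (0.046, 0.178) when the handset leans on the back rest and (0.045, 0.171) when it is also fully home. On the way, upright, the top end rises to z = 0.19 m
- handset_foot (a point): centre of the handset's foot end face, inside the well. In the cradle's frame it is near (0.015, 0.040) m at the start, (0.010, 0.033) leaning on the back rest, and (0.008, 0.025) fully home
- cradle: grey charging cradle of the tipped handset, fixed to the desk; base 112 x 92 mm, 14 mm high. Origin: on the desk under its middle; own x points from its open front to its back rest, y to its left, z up. Its well, 76 mm wide, lies between side walls 54 mm high; the front wall is 37 mm high with a horn 60 mm high at each end, their inner faces at x = -8 mm
- cradle_seat (a point): point where the face of the back rest meets the raised contact block, 22 mm behind the cradle's origin and 30 mm above the desk. From here the back rest slopes 14 degrees backward up to 0.13 m above the desk; it is 74 mm wide
- contact_block (a joint): the block with the charging contacts that is the floor of the well; it slides down along the slope of the back rest, 0 = up, 0.008 m = fully home, where it stops hard. Stiff friction of about 8 N: it carries the weight of the handset without moving, sinks only when the handset is pressed down with a further 6 to 10 N, and stays where it is left
- cradle_full: a like cradle with a properly seated handset, fixed; same frame as cradle
- handset_seated: the neighbouring handset, same make, seated fully home in its own cradle (leaning 14 degrees back), loose; origin and axes as handset. Its top end is about 0.171 m above the desk. Leave alone
- cradle_empty: a like cradle without a handset, fixed; same frame as cradle. The three cradles stand in a row across the desk, about 0.16 m apart, in any order, each turned a little
- calculator: desk calculator 156 x 108 x 28 mm, loose; origin under its centre. Leave alone
- mug: green mug 86 mm across, 96 mm high, loose; origin at its underside. Leave alone
- label_roll: large roll of white labels, 92 mm across, 60 mm high, lying flat, loose; origin under its centre. Leave alone
- marker: felt marker 128 mm long, 19 mm thick, loose; origin under its centre. Leave alone
- clip_tin: flat blue tin 62 x 92 x 27 mm, loose, in front of the cradles; origin under its centre. Leave alone
- core: cardboard ribbon core standing on end, 33 mm across, 70 mm high, loose; origin under its centre. Leave alone

How it is judged:
On the way:
1. the handset has been pushed back and leans on its back rest (x of handset_top in the frame of cradle above 0.032 m and z of handset_foot in the frame of cradle below 0.045 m), for 0.2 s.
At the end, for the whole second after the job is handed in: the handset leans on its back rest (top end centre over 32 mm behind the cradle's origin), the contact block is at least 6.5 of 8 mm down under it, the handset is at rest, the neighbouring handset moved under 8 mm and other loose things under 15 mm (all of step 1 and value of joint contact_block above 0.0065 m and z of handset_top in the frame of cradle below 0.175 m and x of handset_foot in the frame of cradle above -0.004 m and linear speed of handset below 0.02 m/s and not (distance of any of calculator, mug, label_roll, marker, clip_tin, core from where it was at the start of the episode above 0.015 m or distance of handset_seated from where it was at the start of the episode above 0.008 m)); the robot touches nothing.
It fails at once if the handset is lifted: its foot rises more than 25 mm above where it stood (z of handset_foot in the frame of cradle above 0.065 m).
It fails at once if the handset is gripped or struck with more than 35 N (contact force between the fingers and handset above 35 N).
It fails at once if the neighbouring handset is moved by more than 8 mm (distance of handset_seated from where it was at the start of the episode above 0.008 m).
It fails at once if another loose thing is moved by more than 15 mm (distance of any of calculator, mug, label_roll, marker, clip_tin, core from where it was at the start of the episode above 0.015 m).
It also fails if it takes over 40 s, if anything falls off the work surface, if the arm or the gripper's body presses on something with over 40 N, if the wrist force passes 120 N, or if a joint passes its speed limit or range.

### The arm

A 6-joint arm with a two-finger parallel gripper is mounted at the origin on a cart in front of the work surface, level with it; the furniture and walls round the work are solid. World frame = base frame: x ahead of the robot, y to its left, z up, the work surface at z = 0. Lengths are in m, angles in rad, forces in N, time in s.
With the tool pointing down it reaches from about 0.375 to 0.9 m from the base axis. Payload 3.1 kg.
Tool frame: the origin (TCP) lies between the finger pads; the fingertips stand robot.finger_overhang ahead of it and the grasp point (between the pads) lies 3 mm ahead of it (robot.finger_overhang is the distance from the TCP to the fingertips, in m); z points along the fingers, y is the line along which they close (so a half turn about z gives the same grasp; the last joint's range is limited). The gripper opens to 87 mm and grips with 3 to 60 N. Pads are 19 mm wide; open, the fingers measure 117 mm over their backs; the gripper's body (75 mm by 190 mm) begins 51 mm behind the grasp point.
Start: joints at [1.119, 0.527, 1.433, -0, 1.181, -0.178], TCP at [0.169, 0.602, 0.245] pointing down, gripper open.
Joint ranges: [-3.08, 3.08], [-0.75, 2.2], [0.22, 2.44], [-1.43, 4.57], [0, 2.65], [-2.85, 2.85]. Speed limits (rad/s): [2.79, 2.79, 3.14, 3.14, 3.14, 3.14].

### API

Orientations are given as a unit quaternion [x, y, z, w].
In Python, from rig import get_obs, vision, hand_in, nets, robot gives the robot as it stands.
- The arm moves only by the tool apply_moves, never from a script. Its argument "series" is a list of rows, each an object with "offset": the shift along the world's x, y, z in cm, a list of three; "rot": the turn, a rotation vector about the world's x, y, z in degrees, a list of three. A call has 1 to 20 rows; each row is the pose to reach, as a shift and turn from the pose commanded when the call began; what a row does not reach only later rows make up. A row lasts 1/10 s, in which the tool goes at most 50 mm and 8.59 degrees, less where a joint would pass 70% of its speed; a pose out of reach is approached as far as the arm can. A call with a gripper value outside its range is refused whole. "hand" is the opening, from 0 (shut) to 1 (fully open), set as the call begins (left out, the last holds). The fingers move at their own pace and stop on an object; "newtons" is the grip in N (left out, the last holds). Time passes only in rows, so rows that repeat a pose let the fingers close. It gives the time, the measured TCP pose, the force, the opening and the grip force at its end, in the units of the state.
- get_obs(): the state, without advancing time (a new reading comes with each control period).
- vision.camera(name): name is "side" or "top" or "wrist"; returns the picture (384x512x3 uint8, red, green, blue); there is no depth.
- vision.calibration(name): a dict with "K" (3x3 intrinsics, pixels), "k1" (the pictures are not rectified: a ray, as slopes to the right and down, at radius r is drawn at 1 + k1 r^2 times it, then the intrinsics apply), "R" (3x3) and "t" (3): a world point X has camera coordinates R X + t. Camera axes: x right, y down, z forward; pixel columns grow to the right and rows downward; lengths in m; the calibration is good to about 2 mm. A picture is of the moment at which its call begins: read the wrist's pose just before it. calibration takes no time and is no camera call; for the wrist camera it gives the pose at the moment of the call.
- hand_in(): hands the job in; it is judged then, once.
Trained networks look in the newest picture that a camera, given by its name, has taken for a name from the list of things; names that differ only in an ending like _2 or _b are one class to them, and where a whole thing is asked for, a point or a joint stands for the part that bears it (a point fixed in the world has none). Each returns a list of dicts, best first, with "conf" (0 to 1); they miss things now and then, are a little off and sometimes report something else, mostly with a low value. They report only what shows in the picture. A call takes as long as a camera call.
- nets.search_frame(camera, query): "centre" ([x, y, z] in m, in world coordinates, good to about 4 mm: the middle of the surface that is visible of it).
- nets.spot_point(camera, query): "centre" ([x, y, z] in m, in world coordinates, good to about 4 mm: a listed point, or the origin of a listed thing).
The state is a dict: "time": time; "q": joint angles; "joint_velocities": joint speeds; "joint_torque": joint torques, N m; "position": TCP position; "tool_rot": TCP orientation; "ft_force": force on the tool from outside, world axes, zero at the start; "moment": the same for the moment, N m; "grip_width": finger opening in m; "grip_force": force on a finger pad.
Only numpy, scipy, OpenCV 4.12 (cv2) and the standard library are available. Lean on these libraries where they do the work, as an engineer would, in place of code of your own. Each camera call takes 0.05 s, during which the arm holds its last target. There are 200 camera calls.

## Working session

There is one attempt and no reset: what is moved stays moved. The work goes in short steps, Python scripts to look and compute and a tool call to move; the robot and the scene stay as the last step left them, time stands still between calls to the robot, and variables do not carry over. Pictures are saved under pics/ and viewed, at most 10 in all, crops included, and the job is handed in when it is done.

Besides the shell and the picture viewer there is one more tool, called after ">>>" by a JSON object that holds its "method" and its "body". apply_moves: Moves the arm, as the interface text tells. Its arguments: {"type":"object","properties":{"series":{"type":"array"},"hand":{"type":"number"},"newtons":{"type":"number"}},"required":["series"]}

```bash
ls; mkdir -p pics
python3 - <<'E'
from rig import get_obs, vision, nets, robot
import cv2,numpy as np
o=get_obs();print(o['time'],o['position'],o['tool_rot'],robot.finger_overhang)
for c in ['top','side']:
    im=vision.camera(c);cv2.imwrite(f'pics/{c}0.png',im[:,:,::-1])
    for q in ['handset','cradle','handset_top','handset_foot','cradle_seat','cradle_full','cradle_empty','handset_seated']:
        print(c,q,[(np.round(d['centre'],3).tolist(),round(d['conf'],2)) for d in nets.spot_point(c,q)][:4])
a=cv2.imread('pics/top0.png');b=cv2.imread('pics/side0.png')
print(get_obs()['time'])
E
```

```text
pics
0.0 [0.16864968 0.60111308 0.24355632] [ 1.36477660e-01  9.90642551e-01 -1.03099184e-03 -3.47911537e-04] 0.022
top handset [([0.568, -0.027, 0.038], 0.62), ([0.543, 0.133, -0.003], 0.59)]
top cradle [([0.556, -0.027, 0.001], 0.62)]
top handset_top [([0.503, -0.04, 0.176], 0.63), ([0.579, -0.025, 0.033], 0.39)]
top handset_foot [([0.573, -0.031, 0.04], 0.61)]
top cradle_seat [([0.578, -0.028, 0.032], 0.74)]
top cradle_full []
top cradle_empty [([0.556, 0.267, 0.003], 0.65), ([0.506, -0.038, 0.18], 0.19)]
top handset_seated [([0.557, 0.125, 0.025], 0.58)]
side handset [([0.565, -0.028, 0.037], 0.97), ([0.57, -0.382, 0.002], 0.51)]
side cradle [([0.555, -0.027, -0.003], 0.95)]
side handset_top [([0.506, -0.04, 0.176], 0.56)]
side handset_foot [([0.572, -0.027, 0.037], 0.61)]
side cradle_seat [([0.574, -0.03, 0.028], 0.65)]
side cradle_full [([0.549, 0.129, 0.004], 0.67)]
side cradle_empty [([0.556, 0.27, 0.003], 0.69), ([0.568, -0.025, 0.038], 0.15)]
side handset_seated [([0.557, 0.128, 0.024], 0.84)]
0.9
```

View pics/top0.png

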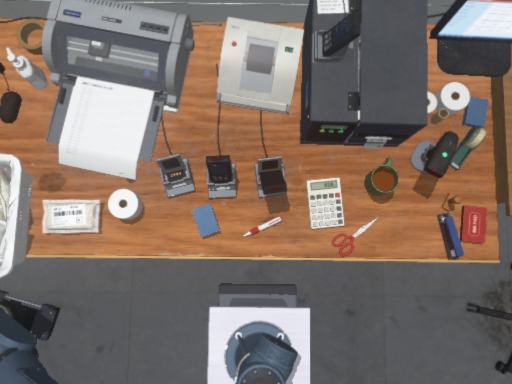

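View pics/side0.png

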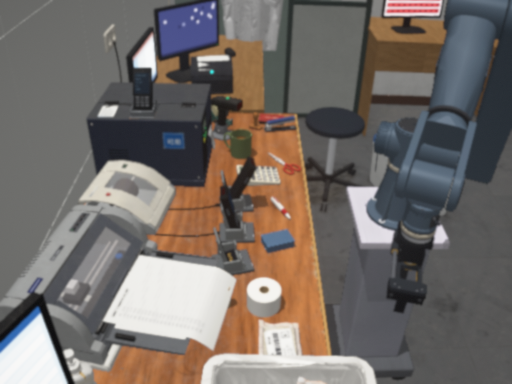

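The tipped handset stands in the cradle nearest the calculator, at about (270,175) in the top view and (238,185) in the side view. The seated one is at (220,175) and the empty cradle at (175,175). A tall dark printer stands behind and to the right, with its near left corner at about (302,145). I'll bring the wrist in front of the tipped handset, up high, and look again.

>>> {"method": "apply_moves", "body": {"series": [{"offset":[6,-5,3],"rot":[0,0,5]},{"offset":[12,-9,6],"rot":[0,0,10]},{"offset":[17,-13,6],"rot":[0,0,15]},{"offset":[20,-18,6],"rot":[0,0,20]},{"offset":[22,-23,6],"rot":[0,0,22]},{"offset":[23,-28,6],"rot":[0,0,22]},{"offset":[23,-33,6],"rot":[0,0,22]},{"offset":[23,-38,6],"rot":[0,0,22]},{"offset":[23,-43,6],"rot":[0,0,22]},{"offset":[23,-48,6],"rot":[0,0,22]},{"offset":[23,-53,6],"rot":[0,0,22]},{"offset":[23,-58,6],"rot":[0,0,22]},{"offset":[23,-63,6],"rot":[0,0,22]},{"offset":[23,-63,6],"rot":[0,0,22]},{"offset":[23,-63,6],"rot":[0,0,22]}], "hand": 0}}

```text
time: 2.4
position: [0.3992, -0.0318, 0.305]
tool_rot: [-0.053, 0.999, -0.001, 0.001]
ft_force: [0.5, 0.0, -0.2]
grip_width: 0.0004
grip_force: 0.0
```

```bash
cat > h.py <<'E'
from rig import get_obs, vision, nets, hand_in
import cv2,numpy as np
from scipy.spatial.transform import Rotation as R
def ray(c,uv):
    C=vision.calibration(c);K=np.array(C['K']);d=(np.array(uv,float)-K[:2,2])/[K[0,0],K[1,1]]
    s=d.copy()
    for _ in range(20): s=d/(1+C['k1']*(s@s))
    Rm=np.array(C['R']);return -Rm.T@np.array(C['t']),Rm.T@np.r_[s,1]
def atz(c,uv,z):
    o,d=ray(c,uv);return o+d*(z-o[2])/d[2]
def tri(a,b):
    A=0;B=0
    for c,uv in (a,b):
        o,d=ray(c,uv);d=d/np.linalg.norm(d);P=np.eye(3)-np.outer(d,d);A=A+P;B=B+P@o
    return np.linalg.solve(A,B)
def snap(c,name):
    im=vision.camera(c);cv2.imwrite(f'pics/{name}.png',im[:,:,::-1]);return im
def spots(c,qs):
    for q in qs: print(c,q,[(np.round(d['centre'],3).tolist(),round(d['conf'],2)) for d in nets.spot_point(c,q)][:3])
E
python3 - <<'E'
from h import *
o=get_obs();print(o['time'],o['position'],R.from_quat(o['tool_rot']).as_matrix().round(3),o['ft_force'])
C=vision.calibration('wrist');print((-np.array(C['R']).T@np.array(C['t'])).round(3),np.array(C['R'])[2].round(3))
snap('wrist','w1')
spots('wrist',['handset','cradle','handset_top','handset_foot','cradle_seat','handset_seated'])
print('printer corner top z=0/.2/.3',[atz('top',(302,145),z).round(3) for z in (0,.2,.3)],[atz('side',(178,185),0).round(3)])
E
```

```text
2.4 [ 0.3992148  -0.03178062  0.30501475] [[-0.994 -0.106  0.002]
 [-0.106  0.994 -0.002]
 [-0.001 -0.002 -1.   ]] [ 0.48350384  0.0382956  -0.19942852]
[ 0.32  -0.041  0.445] [ 0.29   0.03  -0.956]
wrist handset []
wrist cradle [([0.559, -0.03, -0.001], 0.84)]
wrist handset_top [([0.48, -0.21, -0.0], 0.34)]
wrist handset_foot []
wrist cradle_seat []
wrist handset_seated []
printer corner top z=0/.2/.3 [array([ 0.672, -0.135,  0.   ]), array([ 0.627, -0.114,  0.2  ]), array([ 0.604, -0.104,  0.3  ])] [array([ 0.775, -0.145,  0.   ])]
```

View pics/w1.png

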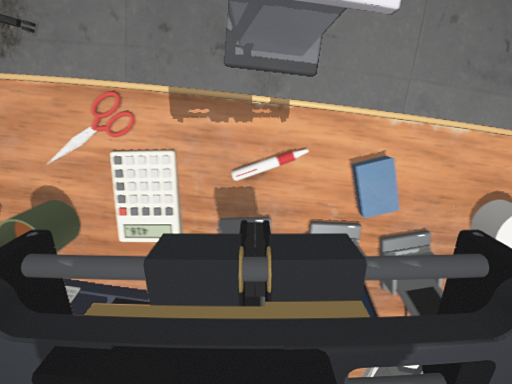

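The wrist camera sits on the robot side, so the gripper hides the handset. The front edge of the tipped cradle shows at about (220–270, 218). I'll zoom into the top and side pictures to get the cradle's yaw and the printer corner.

Run:
```python
import cv2,numpy as np
t=cv2.imread('pics/top0.png')[90:215,240:330];s=cv2.imread('pics/side0.png')[75:255,85:285];w=cv2.imread('pics/w1.png')[200:245,200:300]
T=cv2.resize(t,None,fx=4,fy=4,interpolation=cv2.INTER_CUBIC) #360x500
S=cv2.resize(s,None,fx=2.1,fy=2.1,interpolation=cv2.INTER_CUBIC) #420x378
W=cv2.resize(w,None,fx=4,fy=4,interpolation=cv2.INTER_CUBIC) #400x180
c=np.zeros((562,784,3),np.uint8);c[:500,:360]=T;c[:S.shape[0],362:362+S.shape[1]]=S;c[380:560,362:762]=W
cv2.imwrite('pics/comp.png',c)
```

```text
(no output)
```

View pics/comp.png

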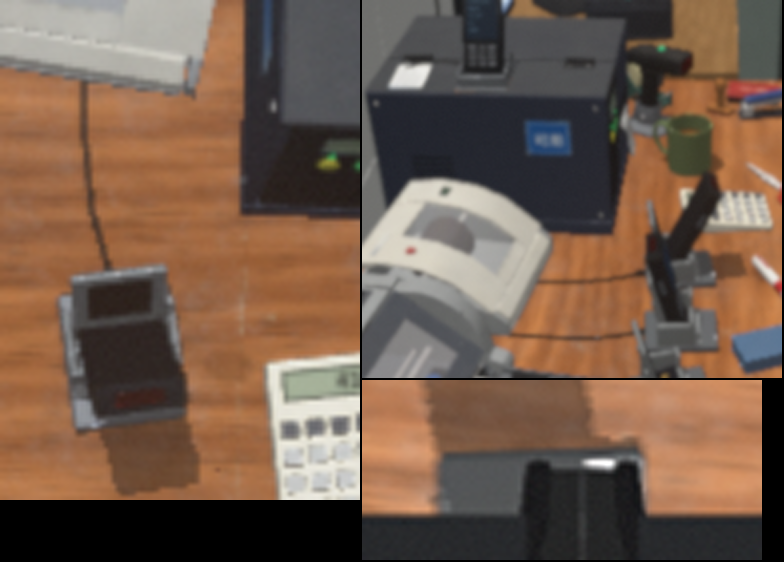

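Run:
```python
from h import *
T=lambda u,v:(240+u/4,90+v/4); S=lambda u,v:(85+(u-362)/2.1,75+v/2.1)
print('printer bottom',atz('top',T(242,212),0).round(3),atz('side',S(615,230),0).round(3))
for top in [(250,125)]: print('printer top corner',tri(('top',T(*top)),('side',S(613,105))).round(3))
fl=atz('top',T(78,428),.014);fr=atz('top',T(185,415),.014);bl=atz('top',T(62,297),.014)
print(fl,fr,bl,np.degrees(np.arctan2(*(-(fl-fr)[:2]*[1,-1]))),np.degrees(np.arctan2(bl[1]-fl[1],bl[0]-fl[0])))
y=np.radians(7);c,s=np.cos(y),np.sin(y)
for p in [(-.051,.175),(.046,.178),(.045,.171),(-.1,.15)]: print(p,.557+c*p[0],-.028+s*p[0],p[1])
```

```text
printer bottom [ 0.678 -0.13   0.   ] [ 0.674 -0.151  0.   ]
printer top corner [ 0.67  -0.107  0.272]
[0.49655559 0.0030512  0.014     ] [ 0.5081383  -0.08293115  0.014     ] [0.60323339 0.0171644  0.014     ] 7.672147137274259 7.536319315676686
(-0.051, 0.175) 0.5063801462662927 -0.03421533651366252 0.175
(0.046, 0.178) 0.6026571229755009 -0.022394010203363218 0.178
(0.045, 0.171) 0.6016645768238595 -0.022515879546768362 0.171
(-0.1, 0.15) 0.45774538483586785 -0.04018693434051475 0.15
```

>>> {"method": "apply_moves", "body": {"series": [{"offset":[3,-0.5,-5],"rot":[0,0,1.5]},{"offset":[4.5,-0.8,-9],"rot":[0,0,1.5]},{"offset":[5.8,-1.0,-13.5],"rot":[0,0,1.5]},{"offset":[5.8,-1.0,-13.5],"rot":[0,0,1.5]},{"offset":[5.8,-1.0,-13.5],"rot":[0,0,1.5]}]}}

```text
time: 3.25
position: [0.4561, -0.037, 0.1691]
tool_rot: [-0.069, 0.998, 0.001, -0.002]
ft_force: [0.6, -0.1, 1.3]
grip_width: 0.0005
grip_force: 0.0
```

Run:
```python
from h import *
o=get_obs();print(o['time'],o['position'],o['ft_force'])
a=snap('side','s2')[130:230,190:300];b=snap('top','t2')[130:220,230:310]
spots('side',['handset_top'])
c=np.hstack([cv2.resize(a,(400,364),interpolation=2),cv2.resize(b,(324,364),interpolation=2)])
cv2.imwrite('pics/c2.png',c[:,:,::-1])
```

```text
3.25 [ 0.45606593 -0.03697062  0.1691434 ] [ 0.62696866 -0.05079923  1.33902281]
side handset_top [([0.509, -0.04, 0.177], 0.96)]
```

View pics/c2.png

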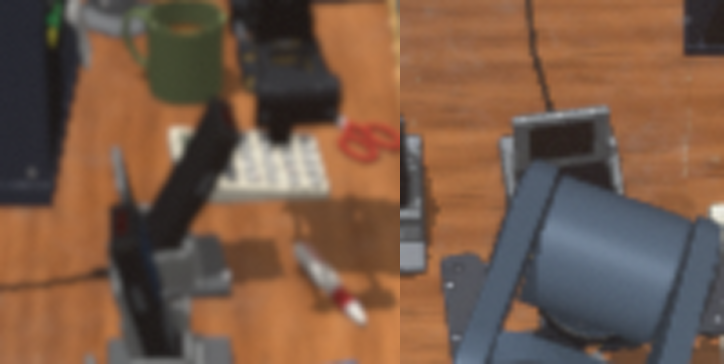

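In the side crop the closed fingers (280,120) are just in front of the handset's top end (220,105), at the right height. Next I'll push it back slowly.

>>> {"method": "apply_moves", "body": {"series": [{"offset":[1.5,0.2,0],"rot":[0,0,0]},{"offset":[2.2,0.3,0],"rot":[0,0,0]},{"offset":[2.7,0.4,0],"rot":[0,0,0]},{"offset":[3.2,0.4,0],"rot":[0,0,0]},{"offset":[3.7,0.5,0],"rot":[0,0,0]},{"offset":[4.2,0.6,0],"rot":[0,0,0]},{"offset":[4.7,0.6,0],"rot":[0,0,0]},{"offset":[5.2,0.7,0],"rot":[0,0,0]},{"offset":[5.7,0.8,0],"rot":[0,0,0]}]}}

```text
time: 4.3
position: [0.5145, -0.0303, 0.1694]
tool_rot: [-0.068, 0.998, 0.0, 0.0]
ft_force: [-0.2, 0.3, -0.3]
grip_width: 0.0004
grip_force: 0.2
```

Run:
```python
from h import *
o=get_obs();print(o['time'],o['position'],o['ft_force'])
snap('side','s3')
spots('side',['handset_top','handset_foot'])
```

```text
4.3 [ 0.51450684 -0.0302634   0.1693845 ] [-0.17332732  0.32268934 -0.32748065]
side handset_top [([0.54, -0.034, 0.186], 0.63)]
side handset_foot [([0.568, -0.027, 0.037], 0.9)]
```

>>> {"method": "apply_moves", "body": {"series": [{"offset":[0.5,0.1,0],"rot":[0,0,0]},{"offset":[1.0,0.1,0],"rot":[0,0,0]},{"offset":[1.5,0.2,0],"rot":[0,0,0]},{"offset":[2.0,0.3,0],"rot":[0,0,0]},{"offset":[2.4,0.3,0],"rot":[0,0,0]},{"offset":[2.8,0.4,0],"rot":[0,0,0]},{"offset":[3.2,0.4,0],"rot":[0,0,0]},{"offset":[3.6,0.5,0],"rot":[0,0,0]},{"offset":[4.0,0.5,0],"rot":[0,0,0]},{"offset":[4.4,0.6,0],"rot":[0,0,0]},{"offset":[4.8,0.6,0],"rot":[0,0,0]},{"offset":[5.1,0.7,0],"rot":[0,0,0]},{"offset":[5.1,0.7,0],"rot":[0,0,0]}]}}

```text
time: 5.75
position: [0.5654, -0.0232, 0.1696]
tool_rot: [-0.068, 0.998, -0.0, 0.0]
ft_force: [-0.6, 0.1, 1.6]
grip_width: 0.0004
grip_force: 0.0
```

Run:
```python
from h import *
o=get_obs();print(o['time'],o['position'],o['ft_force'])
a=snap('side','s4')[130:230,190:300]
cv2.imwrite('pics/c4.png',cv2.resize(a,(550,500),interpolation=2)[:,:,::-1])
spots('side',['handset_top','handset_foot'])
```

```text
5.75 [ 0.56544019 -0.02323731  0.16956729] [-0.63959068  0.07594075  1.58006043]
side handset_top [([0.6, -0.024, 0.18], 0.73)]
side handset_foot [([0.568, -0.028, 0.031], 0.82)]
```

View pics/c4.png

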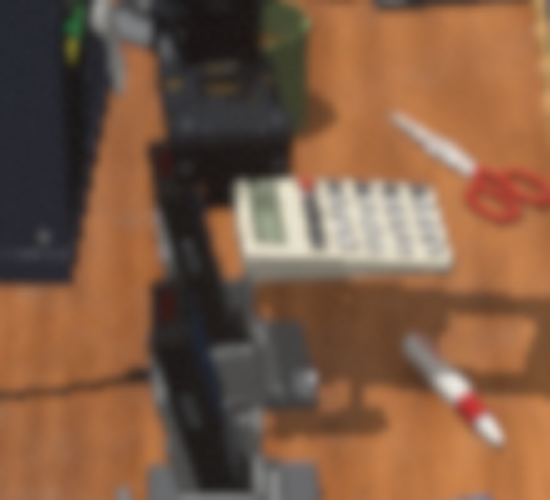

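The tipped handset now leans back parallel to its neighbour, with its top at about (175,160) and matching the expected position. I'll retreat, rise and go above its top end.

>>> {"method": "apply_moves", "body": {"series": [{"offset":[-1.5,-0.2,0],"rot":[0,0,0]},{"offset":[-2.0,-0.2,2],"rot":[0,0,0]},{"offset":[-2.0,-0.2,6],"rot":[0,0,0]},{"offset":[-1.0,0,7],"rot":[0,0,0]},{"offset":[2.5,0,7],"rot":[0,0,0]},{"offset":[3.6,0,7],"rot":[0,0,0]},{"offset":[3.6,0,5.5],"rot":[0,0,0]},{"offset":[3.6,0,4.5],"rot":[0,0,0]},{"offset":[3.6,0,4],"rot":[0,0,0]},{"offset":[3.6,0,4],"rot":[0,0,0]},{"offset":[3.6,0,4],"rot":[0,0,0]}]}}

```text
time: 7.0
position: [0.6007, -0.0233, 0.2095]
tool_rot: [-0.068, 0.998, 0.0, -0.0]
ft_force: [-0.2, -0.7, 0.3]
grip_width: 0.0003
grip_force: 0.0
```

Run:
```python
from h import *
o=get_obs();print(o['time'],o['position'],o['ft_force'])
a=snap('side','s5')[130:230,190:300]
cv2.imwrite('pics/c5.png',cv2.resize(a,(550,500),interpolation=2)[:,:,::-1])
spots('side',['handset_top','handset_foot'])
```

```text
7.0 [ 0.60066918 -0.02330368  0.20951096] [-0.17058547 -0.65051334  0.28393539]
side handset_top []
side handset_foot [([0.563, -0.028, 0.03], 0.62)]
```

View pics/c5.png

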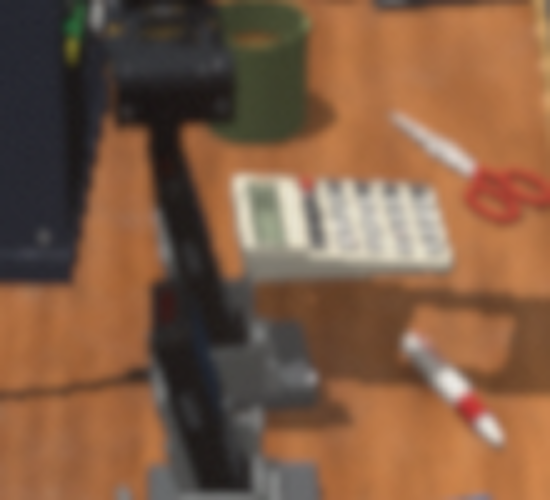

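The fingertips are right above the handset's top end (165,130) and it still leans back. Now I'll press down slowly.

>>> {"method": "apply_moves", "body": {"series": [{"offset":[0,0,-0.2],"rot":[0,0,0]},{"offset":[0,0,-0.4],"rot":[0,0,0]},{"offset":[0,0,-0.6],"rot":[0,0,0]},{"offset":[0,0,-0.7],"rot":[0,0,0]},{"offset":[0,0,-0.8],"rot":[0,0,0]},{"offset":[0,0,-0.9],"rot":[0,0,0]},{"offset":[0,0,-0.9],"rot":[0,0,0]}]}}

```text
time: 7.85
position: [0.6008, -0.0234, 0.202]
tool_rot: [-0.068, 0.998, -0.0, 0.0]
ft_force: [-2.7, 0.4, 7.8]
grip_width: 0.0008
grip_force: 3.6
```

>>> {"method": "apply_moves", "body": {"series": [{"offset":[0,0,-0.1],"rot":[0,0,0]},{"offset":[0,0,-0.2],"rot":[0,0,0]},{"offset":[-0.1,0,-0.3],"rot":[0,0,0]},{"offset":[-0.1,0,-0.4],"rot":[0,0,0]},{"offset":[-0.1,0,-0.5],"rot":[0,0,0]},{"offset":[-0.1,0,-0.5],"rot":[0,0,0]}]}}

```text
time: 8.45
position: [0.5997, -0.0236, 0.1973]
tool_rot: [-0.068, 0.998, -0.0, -0.0]
ft_force: [-2.9, -0.6, 9.6]
grip_width: 0.0007
grip_force: 4.3
```

>>> {"method": "apply_moves", "body": {"series": [{"offset":[0,0,-0.1],"rot":[0,0,0]},{"offset":[0,0,-0.2],"rot":[0,0,0]},{"offset":[-0.1,0,-0.3],"rot":[0,0,0]},{"offset":[-0.1,0,-0.3],"rot":[0,0,0]}]}}

```text
time: 8.85
position: [0.5991, -0.0236, 0.1949]
tool_rot: [-0.068, 0.998, -0.001, 0.001]
ft_force: [-3.8, -1.2, 11.9]
grip_width: 0.0005
grip_force: 5.5
```

>>> {"method": "apply_moves", "body": {"series": [{"offset":[0,0,-0.1],"rot":[0,0,0]},{"offset":[0,0,-0.2],"rot":[0,0,0]},{"offset":[0,0,-0.2],"rot":[0,0,0]}]}}

```text
time: 9.15
position: [0.5991, -0.0236, 0.1947]
tool_rot: [-0.068, 0.998, -0.001, 0.001]
ft_force: [-6.0, 0.6, 21.3]
grip_width: 0.0006
grip_force: 9.5
```

The force doubled to 21 N with no further travel, so the block is on its hard stop. I'll let go straight up and check.

>>> {"method": "apply_moves", "body": {"series": [{"offset":[0,0,0.3],"rot":[0,0,0]},{"offset":[0,0,1],"rot":[0,0,0]},{"offset":[0,0,3],"rot":[0,0,0]},{"offset":[0,0,7],"rot":[0,0,0]},{"offset":[-4,0,11],"rot":[0,0,0]},{"offset":[-9,0,12],"rot":[0,0,0]},{"offset":[-13,0,12],"rot":[0,0,0]},{"offset":[-13,0,12],"rot":[0,0,0]},{"offset":[-13,0,12],"rot":[0,0,0]}]}}

```text
time: 10.05
position: [0.4684, -0.0232, 0.3109]
tool_rot: [-0.068, 0.998, -0.0, 0.001]
ft_force: [0.6, -0.3, 0.4]
grip_width: 0.0005
grip_force: 0.0
```

Run:
```python
from h import *
o=get_obs();print(o['time'],o['position'],o['ft_force'])
a=snap('side','s6')[130:250,180:300]
cv2.imwrite('pics/c6.png',cv2.resize(a,(600,600),interpolation=2)[:,:,::-1])
spots('side',['handset_top','handset_foot','cradle','handset_seated'])
```

```text
10.05 [ 0.46838797 -0.02319706  0.31089314] [ 0.58942992 -0.34055004  0.43451188]
side handset_top [([0.605, -0.03, 0.172], 0.58)]
side handset_foot [([0.566, -0.027, 0.025], 0.64)]
side cradle [([0.556, -0.026, -0.001], 0.86)]
side handset_seated [([0.557, 0.124, 0.022], 0.65), ([0.572, -0.032, 0.026], 0.28)]
```

View pics/c6.png

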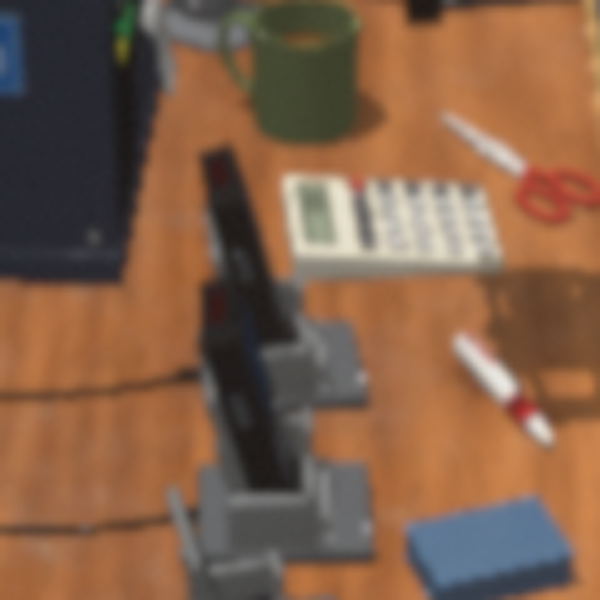

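The handset, with its top at (215,155), leans back parallel to its neighbour. Its top measures z≈0.172 and its foot z≈0.025, so it is fully home. The gripper is clear and nothing else has moved.

```bash
python3 -c "
from rig import hand_in
print(hand_in())"
```

```text
the job is handed in; nothing more can be done
None
```

I pushed the tipped handset back onto its back rest and pressed it down to the hard stop (top end at about z 0.172 m, foot at about 0.025 m). I then let go, saw nothing else moved in the last picture, and handed the job in at about 10 s; no verdict was returned.

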